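Jack up the end of the weaving bench and hold the pump handle down

ROBOT

A 6-joint arm with a two-finger parallel gripper is mounted at the origin on the work surface. World frame = base frame: x ahead of the robot, y to its left, z up, the work surface at z = 0. Lengths are in m, angles in rad, forces in N, time in s.
With the tool pointing down it reaches from about 0.275 to 0.875 m from the base axis. Payload 12.5 kg.
Tool frame: the origin (TCP) lies at the very end of the fingers, on their centre line; the grasp point (between the pads) lies 19 mm behind it; x points along the fingers, y is the direction in which the jaws open and shut, and the axes are right-handed (so a half turn about x gives the same grasp; the last joint's range is limited). The gripper opens to 85 mm and grips with 20 to 120 N. Pads are 22 mm wide; open, the fingers measure 114 mm over their backs; the gripper's body (76 mm by 85 mm) begins 54 mm behind the grasp point. The pads swing forward as they close: fully open they stand 13 mm farther back than shut.
Start: joints at [1.199, 0.351, 1.652, -0, 1.139, -0.085], TCP at [0.156, 0.528, 0.206] pointing down, gripper open.
Joint ranges: [-2.75, 2.75], [-0.79, 2.1], [0.01, 2.65], [-1.57, 4.71], [0.07, 3.14], [-2.87, 2.87]. Speed limits (rad/s): [2.22, 2.22, 2.79, 3.14, 3.14, 3.14].

INTERFACE

Orientations are given as a 3x3 rotation matrix whose columns are the frame's x, y, z axes.
In Python, from bench import manip gives the robot as it stands. Calls block until the motion is done:
- manip.move_ptp(position, orientation): joint-space move of the TCP to a pose.
- manip.move_l(position, attitude=None, max_speed=0.15): straight line of the TCP; attitude=None keeps the orientation; max_speed is the mean speed in m/s.
- manip.move_j(angles): joint-space move.
- manip.set_gripper(opening, effort=None): opening from 0.0 (shut) to 1.0 (fully open); effort is the grip in N (None keeps the last); returns when the fingers have stopped.
- manip.dwell(seconds).
- manip.inverse_kinematics(position, orientation): joint angles nearest the present ones, or None.
- manip.grab_frame(name): name is "side" or "top" or "wrist"; returns (picture, depth): 400x640x3 uint8, red, green, blue; 400x640 float32, m along the optical axis (not along the pixel's ray), 0 where there is no reading.
- manip.get_calibration(name): a dict with "camera_matrix" (3x3 intrinsics, pixels), "R" (3x3) and "t" (3): a world point X has camera coordinates R X + t. Camera axes: x right, y down, z forward; pixel columns grow to the right and rows downward; lengths in m; the calibration is good to about 2 mm. A picture is of the moment at which its call begins: read the wrist's pose just before it. get_calibration takes no time and is no camera call; for the wrist camera it gives the pose at the moment of the call.
A pose or a line that the arm cannot do raises manip.Unreachable and nothing moves.
- manip.sign_off(): hands the job in, once; it reports no verdict.
Trained networks look in the newest picture that a camera, given by its name, has taken for a name from the list of things; names that differ only in an ending like _2 or _b are one class to them, and where a whole thing is asked for, a point or a joint stands for the part that bears it (a point fixed in the world has none). Each returns a list of dicts, best first, with "confidence" (0 to 1); they miss things now and then, are a little off and sometimes report something else, mostly with a low value. They report only what shows in the picture. A call takes as long as a camera call.
- manip.look_for(camera, name): "at" ([x, y, z] in m, in world coordinates, good to about 4 mm: the middle of the surface that is visible of it).
Readings, each from a call of its own:
- manip.current_time(): time.
- manip.current_qpos(): joint angles.
- manip.current_joint_vel(): joint speeds.
- manip.current_joint_torque(): joint torques, N m.
- manip.current_ee_pos(): TCP position.
- manip.current_tcp_rot(): TCP orientation.
- manip.current_force(): force on the tool from outside, world axes, zero at the start.
- manip.current_ft_torque(): the same for the moment, N m.
- manip.current_grip_width(): opening from 0.0 (shut) to 1.0 (fully open).
Only numpy, scipy, OpenCV 4.12 (cv2) and the standard library are available. Lean on these libraries where they do the work, as an engineer would, in place of code of your own. Each camera call takes 0.05 s, during which the arm holds its last target. There are 200 camera calls.

TASK

Raise the end of the black weaving bench that wears the steel lift plate, so that the 20 mm wooden packers could go under its two feet: stand the ratchet jack flat and square to the bench, its saddle centred under the lift plate, then pump the handle in full strokes, right down and each time right back up, until both feet clear the table by more than a packer. Finish on a down stroke: the program ends with the robot still pressing the handle fully down and the bench's end riding on the saddle. Let the jack alone lift, without pushing or shoving the bench or tipping the jack over, and leave the things on the bench and table where they are.

Things in the scene. Friction and masses are not known exactly. Their poses are not given: they have to be found in the camera images.
- bench: Low black wooden weaving bench, loose, 2.9 to 4.3 kg. Plank 560 x 220 x 45 mm, its top 93 mm above the table, on four 45 mm square feet 48 mm high. Posts and bar on it (to 230 mm high) lie from x = -110 to +250 mm. Origin: on the table under the plank's middle; x runs along the plank away from the end with the lift plate, whose end face is at x = -280 mm; z up.
- lift_pad (a point): Lift point: centre of the underside of the steel plate (48 mm along the bench, 50 mm across) that wraps the middle of the bench's end, seen as a steel strap 50 mm wide on the end face (3 mm proud) and top edge. 24 mm in from the end face, 45.5 mm above the table at the start, on the centre line. Axes as the bench. Clear width between the two feet beside it: 125 mm.
- near_foot_left (a point): Centre of the underside of one foot at the lift-plate end (at bench x = -225 mm, y = +85 mm); 0 above the table at the start.
- near_foot_right (a point): Centre of the underside of the other foot at the lift-plate end (bench x = -225 mm, y = -85 mm); 0 above the table at the start.
- jack_grip (a point): Grip point of the loose ratchet jack (0.8 to 1 kg), 88 mm above the table, at the middle of its aluminium housing: 62 mm along x, 44 mm across y, 28 to 112 mm above the table; grip it across y from above. x points from handle to saddle, z up. Base plate 212 x 80 x 8 mm, from 123 mm behind this point to 89 mm ahead. Rack bar 17 to 29 mm ahead, its top at 125 mm when down.
- saddle (a point): Centre of the top of the jack's saddle, a 36 mm square rubber-faced pad on the steel toe at the foot of the rack: 65 mm ahead (+x) of the grip point, 36 mm above the table when the rack is down, which leaves 9.5 mm under the lift plate. The toe is 34 mm wide and ends 85 mm ahead of the grip point. Axes as the jack.
- jack_rack: The jack's toothed rack with toe and saddle, which rises out of the housing. Origin: under the jack, level with the table when the rack is down, 17 mm ahead (+x) of the grip point; axes as the jack.
- rack_lift (a joint): Rise of the rack and saddle in m, 0 (down, as at the start) to 0.052. The ratchet holds it at about 0.011, 0.023, 0.035, 0.047. A full down stroke lifts it about 3 mm above the next of these, and when the handle comes up it settles back on it. It can only go up.
- pump_handle: The jack's pump handle, a lever from the back of the housing towards the jack's -x. Origin: its pivot, 19.5 mm behind (-x) the grip point of the jack and 70 mm above the table. A rubber grip 20 mm thick covers it from 95 to 200 mm from the pivot; before that a steel bar 14 mm wide.
- handle_angle (a joint): Turn of the pump handle in rad: 0 = up, where a light spring returns it (0.40 rad above level); 0.50 = fully down on its stop (0.10 rad below level). A stroke catches the next tooth only beyond about 0.44, and before the next stroke the handle must come back below about 0.05. Pressed at the grip it takes 5 to 10 N loaded, 1 to 4 N unloaded.
- handle_grip (a point): Point on the centre line of the rubber grip, 150 mm from the pivot (the place to press on; the rubber is 10 mm in radius). Up: 128 mm above the table, 138 mm behind the pivot; fully down: 55 mm above the table, 149 mm behind the pivot.
- lacquer_bowl: Bystander on the bench top: lacquer bowl 92 mm wide, 45 mm high; origin under its middle.
- scissors: Bystander on the bench top: small steel scissors, 135 mm long, origin at the pivot.
- packer_a: Wooden packer 90 x 40 x 20 mm lying beside the bench's end; not to be used by you.
- packer_b: The other packer, alike, on the other side.

How it is judged:
By the outcome, as a careful person would: the job done as asked, in the order asked, and still so for the second after the job is handed in, while the arm keeps its last pose, push and grip.
It also fails if it takes over 64 s, if anything falls off the work surface, if the arm or the gripper's body presses on something with over 40 N, if the wrist force passes 120 N, or if a joint passes its speed limit or range.

## Working session

There is one attempt and no reset: what is moved stays moved. The work goes in short steps, each a Python script; the robot and the scene stay as the last script left them, time stands still between calls to the robot, and variables do not carry over. Pictures are saved under pics/ and viewed, about 8 in all and at most 12, crops included, and the job is handed in when it is done.

```bash
ls; mkdir -p pics; python3 - <<'E'
from bench import manip as m
import cv2, numpy as np
ims=[]
for c in("side","top"):
    p,d=m.grab_frame(c); np.save(f"/tmp/{c}_d.npy",d); cv2.imwrite(f"/tmp/{c}.png",p[...,::-1]); ims.append(p[...,::-1])
    for n in["bench","lift_pad","jack_grip","saddle","jack_rack","pump_handle","handle_grip","lacquer_bowl","scissors","packer_a"]:
        print(c,n,[(np.round(r["at"],3).tolist(),round(r["confidence"],2)) for r in m.look_for(c,n)][:3])
cv2.imwrite("pics/a.png",ims[0]);cv2.imwrite("pics/b.png",ims[1])
print(m.current_time())
E
```

```text
pics
side bench [([0.521, 0.279, 0.094], 0.76)]
side lift_pad [([0.516, 0.28, 0.093], 0.67)]
side jack_grip [([0.47, -0.253, 0.01], 0.87)]
side saddle [([0.463, -0.205, 0.113], 0.71)]
side jack_rack []
side pump_handle [([0.465, -0.368, 0.13], 0.69)]
side handle_grip [([0.464, -0.366, 0.13], 0.82)]
side lacquer_bowl [([0.456, 0.43, 0.124], 0.85)]
side scissors [([0.563, 0.211, 0.097], 0.83)]
side packer_a [([0.319, 0.183, 0.02], 0.79), ([0.458, 0.432, 0.123], 0.75)]
top bench [([0.516, 0.368, 0.1], 0.92), ([0.468, -0.344, 0.123], 0.22)]
top lift_pad [([0.52, 0.37, 0.094], 0.56)]
top jack_grip [([0.464, -0.237, 0.018], 0.57)]
top saddle [([0.466, -0.177, 0.041], 0.53), ([0.518, 0.367, 0.09], 0.16)]
top jack_rack [([0.464, -0.177, 0.034], 0.65)]
top pump_handle [([0.462, -0.347, 0.12], 0.63)]
top handle_grip [([0.466, -0.345, 0.127], 0.76)]
top lacquer_bowl [([0.461, 0.431, 0.12], 0.73)]
top scissors [([0.463, 0.429, 0.125], 0.6), ([0.562, 0.215, 0.094], 0.52)]
top packer_a [([0.322, 0.187, 0.022], 0.83), ([0.661, 0.103, 0.022], 0.55)]
1.1
```

View pics/a.png

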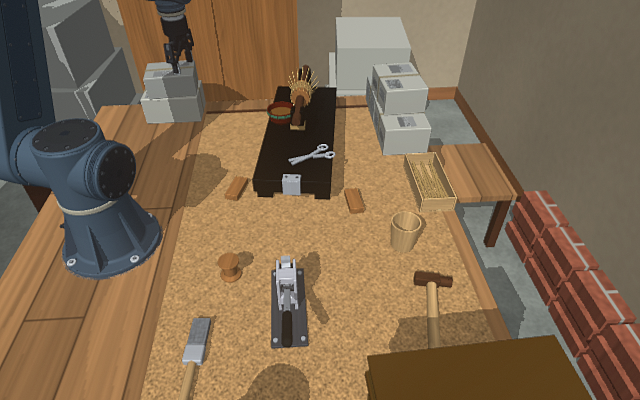

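View pics/b.png

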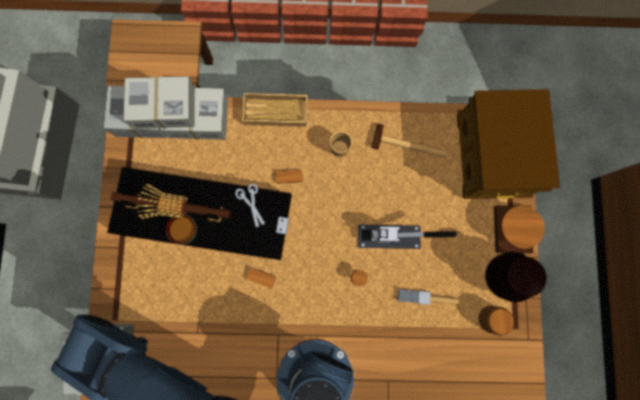

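The side view shows the plate on the bench's near end at (291,184), with the jack at (288,300) and its handle pointing away from the bench. The top view agrees: plate at (283,225), jack at (390,236). Next I'll measure the bench and jack from depth, then go above the jack.

```bash
cat > h.py <<'E'
from bench import manip as m
import numpy as np, cv2
np.set_printoptions(precision=4,suppress=True)
def cloud(d,cal):
    K,R,t=[np.asarray(cal[k]) for k in("camera_matrix","R","t")]
    v,u=np.mgrid[:d.shape[0],:d.shape[1]]
    P=np.stack([(u-K[0,2])/K[0,0]*d,(v-K[1,2])/K[1,1]*d,d],-1)
    W=(P-t)@R; W[d<=0]=np.nan; return W
def shot(c,f=None):
    cal=m.get_calibration(c); p,d=m.grab_frame(c)
    if f: cv2.imwrite(f,p[...,::-1])
    return p,cloud(d,cal),cal
def sel(W,lo,hi): 
    return np.all((W>lo)&(W<hi),-1)
def proj(X,cal):
    x=np.asarray(cal["R"])@X+cal["t"]; x=np.asarray(cal["camera_matrix"])@x; return x[:2]/x[2]
def rect(P): 
    (c,s,a)=cv2.minAreaRect((P[:,:2]*1000).astype(np.float32)); return np.round(c,1),np.round(s,1),round(a,2)
def rot(yaw): # tool down; tool y = jack y (or its negative); yaw=direction of jack x
    x=np.array([0,0,-1.]); y=np.array([np.sin(yaw),-np.cos(yaw),0]); return np.stack([x,y,np.cross(x,y)],1)
E
python3 - <<'E'
from h import *
for c in("side","top"):
    W=cloud(np.load(f"/tmp/{c}_d.npy"),m.get_calibration(c))
    P=W[sel(W,[.3,.0,.083],[.75,.8,.103])]; print(c,"plank",len(P),rect(P),P[:,2].mean())
    P=W[sel(W,[.38,-.4,.0045],[.55,-.1,.012])]; print("base",len(P),rect(P) if len(P)>5 else 0)
    P=W[sel(W,[.38,-.5,.06],[.55,-.1,.16])]; print("tall",len(P),rect(P))
    P=W[sel(W,[.4,-.1,-.02],[.6,0,.02])];print("table z",P[:,2].mean(),P[:,2].std())
R=m.current_tcp_rot(); print(R)
g=np.array([.465,-.245,.30]); 
for Rr in(rot(np.pi/2),rot(-np.pi/2)):
    print(m.inverse_kinematics(g,Rr),m.inverse_kinematics([.53,.05,.07],Rr))
q=m.current_qpos()
c=m.get_calibration("wrist"); cp=-np.asarray(c["R"]).T@c["t"]; print("cam in tool",R.T@(cp-m.current_ee_pos()), R.T@np.asarray(c["R"]).T)
E
```

```text
side plank 5439 (array([525., 380.]), array([566.1, 226.4]), 82.54) 0.09661207663129255
base 2748 (array([ 465. , -250.1]), array([169.8, 299.7]), 0.04)
tall 1168 (array([ 462.7, -308.4]), array([234.9,  49.3]), 87.2)
table z 0.004013486989214165 0.0016468135907986398
top plank 9352 (array([524.2, 384.2]), array([564.9, 229. ]), 82.53) 0.09393912947276122
base 1120 (array([ 465.2, -250.1]), array([169.5, 299.4]), 0.24)
tall 636 (array([ 458.3, -304.3]), array([239.4,  49.3]), 85.19)
table z 0.0014556661889261508 0.003642357467545634
[[ 0.      0.2829  0.9592]
 [ 0.      0.9592 -0.2829]
 [-1.      0.      0.    ]]
[-0.5735  0.2233  1.5872 -0.      1.331  -0.5735] [ 0.0066  0.5023  1.809  -0.      0.8303  0.0066]
[-0.5735  0.2233  1.5872 -0.      1.331   2.5681] None
cam in tool [-0.1674  0.0007 -0.0812] [[ 0.0007 -0.3147  0.9492]
 [ 1.     -0.0001 -0.0008]
 [ 0.0004  0.9492  0.3147]]
```

```bash
python3 - <<'E'
from h import *
m.move_ptp([.463,-.24,.33],rot(np.radians(86)))
p,W,cal=shot("wrist","pics/c.png")
print(proj(np.array([.463,-.24,.112]),cal))
for n in["jack_grip","saddle","jack_rack","handle_grip"]:
    print(n,[(np.round(r["at"],3).tolist(),round(r["confidence"],2)) for r in m.look_for("wrist",n)][:3])
np.save("/tmp/w.npy",W)
P=W[sel(W,[.38,-.42,.02],[.55,-.1,.2])]
for lo,hi in((.03,.05),(.05,.1),(.1,.118),(.118,.14)):
    Q=P[(P[:,2]>lo)&(P[:,2]<hi)]
    if len(Q)>5: print(lo,hi,len(Q),rect(Q))
Q=W[sel(W,[.4,-.2,-.02],[.43,-.1,.02])];print("table",Q[:,2].mean() if len(Q) else 0,Q[:,2].std() if len(Q) else 0); print(m.current_time())
E
```

```text
[324.9648 167.8987]
jack_grip [([0.471, -0.232, 0.04], 0.61)]
saddle [([0.458, -0.175, 0.036], 0.89)]
jack_rack [([0.464, -0.173, 0.032], 0.56)]
handle_grip [([0.462, -0.35, 0.126], 0.87)]
0.03 0.05 976 (array([ 465.6, -176.9]), array([78.5, 40.7]), 87.13)
0.05 0.1 837 (array([ 464.8, -240.2]), array([124.3,  49.6]), 89.13)
0.1 0.118 1709 (array([ 465.2, -271. ]), array([ 44. , 157.6]), 0.09)
0.118 0.14 886 (array([ 465.3, -298.4]), array([ 20. , 208.7]), 0.12)
table 0.0008748454435303057 0.002448799056850739
4.2833
```

View pics/c.png

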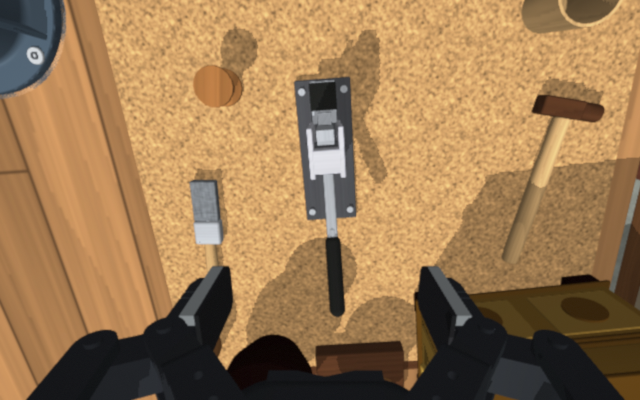

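The picture shows the base plate with corners at about (295,81), (349,77), (356,217) and (307,219). The saddle is at (322,97) and the handle runs down to (338,312). I'll intersect those pixels with their known heights.

```bash
cat >> h.py <<'E'
def hit(uv,z,cal):
    K,R,t=[np.asarray(cal[k]) for k in("camera_matrix","R","t")]
    r=R.T@np.linalg.solve(K,[*uv,1.]); c=-R.T@t; return (c+r*(z-c[2])/r[2])[:2]
E
python3 - <<'E'
from h import *
cal=m.get_calibration("wrist")
C=np.array([hit(u,.008,cal) for u in((295,81),(349,77),(356,217),(307,219))]); print(C*1000, C.mean(0))
f=(C[0]+C[1])/2;b=(C[3]+C[2])/2; ax=f-b; print("len",np.linalg.norm(ax),"yaw",np.degrees(np.arctan2(ax[1],ax[0])))
a=ax/np.linalg.norm(ax); print("grip from base",C.mean(0)+.017*a)
s=hit((322.5,97),.036,cal); print("saddle",s,"grip from saddle",s-.065*a)
h=hit((333,240),.105,cal); h2=hit((338,312),.15,cal); print("handle",h,h2,np.degrees(np.arctan2(*(h-h2)[::-1])))
# corner screws
C=np.array([hit(u,.01,cal) for u in((300.5,91),(344,88),(350,210),(312,212))]);print(C.mean(0),[np.degrees(np.arctan2(*(C[i]-C[j])[::-1])) for i,j in((0,3),(1,2))])
E
```

```text
[[ 427.83   -135.3316]
 [ 504.014  -135.3851]
 [ 505.5177 -346.0067]
 [ 426.5889 -343.962 ]] [ 0.466  -0.2402]
len 0.20962600219944738 yaw 90.0358748823761
grip from base [ 0.466  -0.2232]
saddle [ 0.4652 -0.1593] grip from saddle [ 0.4652 -0.2243]
handle [ 0.4666 -0.3391] [ 0.467  -0.4184] 90.2827620593402
[ 0.4657 -0.2408] [np.float64(90.40356665212137), np.float64(90.05231484225783)]
```

```bash
python3 - <<'E'
from h import *
m.move_ptp([.49,.08,.36],rot(np.radians(82.5)))
p,W,cal=shot("wrist","pics/d.png"); np.save("/tmp/wb.npy",W)
print(m.current_time(), [(np.round(r["at"],3).tolist(),round(r["confidence"],2)) for r in m.look_for("wrist","lift_pad")][:3])
P=W[sel(W,[.3,.03,.085],[.75,.5,.102])]; print(len(P),P[:,2].mean())
np.save("/tmp/calb.npy",cal,allow_pickle=True)
E
```

```text
5.5583 [([0.488, 0.189, 0.091], 0.82)]
24859 0.0930670185054938
```

View pics/d.png

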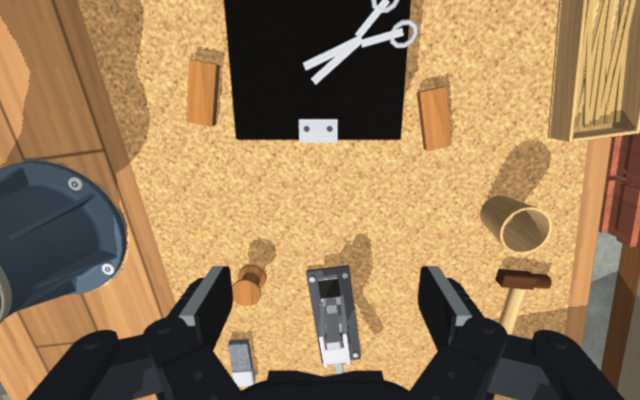

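The plank's end edge runs from (237,139) to (401,138), and the strap spans columns 299 to 338.

```bash
python3 - <<'E'
from h import *
cal=np.load("/tmp/calb.npy",allow_pickle=True).item()
p=cv2.imread("pics/d.png"); g=p.max(2)
# end edge: per column last black row
E=[];
for c in list(range(245,292))+list(range(344,394)):
    r=np.where(g[100:160,c]<40)[0]; E.append(hit((c,100+r.max()+.5),.093,cal))
E=np.array(E); k,b=np.polyfit(E[:,0],E[:,1],1); print("end normal yaw",90+np.degrees(np.arctan(k)), "resid",np.std(E[:,1]-k*E[:,0]-b))
L=[];Rr=[]
for r in range(80,135):
    c=np.where(g[r,200:300]<40)[0]; L.append(hit((200+c.min()-.5,r),.093,cal))
    c=np.where(g[r,340:430]<40)[0]; Rr.append(hit((340+c.max()+.5,r),.093,cal))
L,Rr=np.array(L),np.array(Rr)
for S in(L,Rr):
    kk=np.polyfit(S[:,1],S[:,0],1); print("side yaw",90-np.degrees(np.arctan(kk[0])),"x at",kk)
M=(L+Rr)/2; km=np.polyfit(M[:,1],M[:,0],1)
y=(k*km[1]+b)/(1-k*km[0]); print("end centre",[km[0]*y+km[1],y], "width",np.mean(Rr[:,0]-L[:,0])*np.cos(np.radians(7.5)))
print("strap top corners",[hit(u,.095,cal) for u in((299,120),(338,120),(299,139),(338,139))])
E
```

```text
end normal yaw 82.44726145181112 resid 1.8486501339140106e-17
side yaw 82.57924200302897 x at [0.1302 0.3621]
side yaw 82.2171130037212 x at [0.1367 0.5777]
end centre [np.float64(0.4843612025855582), np.float64(0.10856883416160967)] width 0.21095357104269452
strap top corners [array([0.4635, 0.1354]), array([0.5134, 0.1288]), array([0.4597, 0.1114]), array([0.5106, 0.1047])]
```

```bash
python3 - <<'E'
from h import *
R0=rot(np.radians(90.1)); g=[.4655,-.2237]
m.set_gripper(1.0,60)
m.move_ptp([*g,.17],R0)
m.move_l([*g,.067],max_speed=.1)
print("F",m.current_force())
m.set_gripper(0.0,60); print("w",m.current_grip_width(),m.current_force(),m.current_time())
m.move_l([*g,.087],max_speed=.06)
print(m.current_grip_width(),m.current_force(),m.current_ft_torque())
shot("wrist","pics/e1.png");shot("side","pics/e2.png")
a=cv2.imread("pics/e1.png");b=cv2.imread("pics/e2.png")[150:390,150:450]
cv2.imwrite("pics/e.png",np.hstack([a[:,100:500],cv2.resize(b,(400,320))[:400] if 0 else np.pad(cv2.resize(b,(400,320)),((0,80),(0,0),(0,0)))]))
print(m.current_time())
E
```

```text
F [-0.0467 -0.4313  0.0294]
w 0.5021977081648289 [0.3369 1.4308 6.2621] 8.825
0.49951520485227197 [-0.0098 -0.2411 -9.6547] [ 0.1099 -0.0563 -0.0149]
9.4083
```

View pics/e.png

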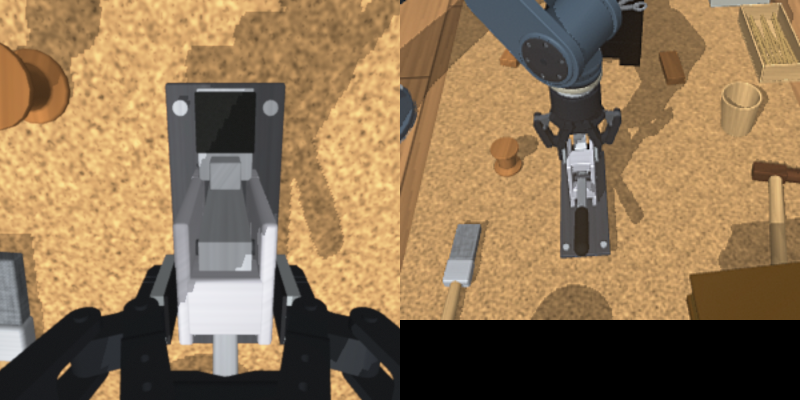

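The jack is held: weight 9.65 N, base looks level. The saddle is centred at about (325,121) in the wrist picture. I'll compute its offset in the hand and carry it to just outside the bench.

```bash
python3 - <<'E'
from h import *
cal=m.get_calibration("wrist"); p=m.current_ee_pos()
c=[hit(u,.056,cal) for u in((295.5,91),(355.5,91),(353,153),(297,153))]; s=np.mean(c,0)
print("saddle corners",np.array(c),"rel tcp",s-p[:2])
b=[hit(u,.028,cal) for u in((265.5,84),(385.5,83))]; print("base front rel tcp",np.mean(b,0)-p[:2],b)
yaw=np.radians(82.4); u=np.array([np.cos(yaw),np.sin(yaw)]); E=np.array([.4848,.107]); G=E+.024*u-.065*u
m.move_ptp([*(G-.12*u),.095],rot(yaw))
m.move_l([*(G-.12*u),.072],max_speed=.08)
P,W,cal=shot("wrist","pics/f1.png"); shot("side","pics/f2.png")
print(G,m.current_ee_pos(),m.current_force(),m.current_time())
E
```

```text
saddle corners [[ 0.448  -0.1391]
 [ 0.4826 -0.1391]
 [ 0.4822 -0.1749]
 [ 0.448  -0.1749]] rel tcp [-0.      0.0665]
base front rel tcp [0.0001 0.0894] [array([ 0.4261, -0.1344]), array([ 0.5045, -0.1337])]
[0.4794 0.0664] [ 0.4638 -0.0529  0.0723] [ 0.5972  0.2789 -8.2425] 10.6667
```

View pics/f1.png

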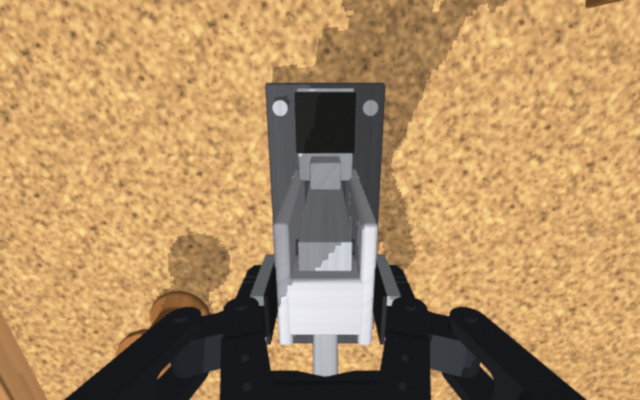

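```bash
python3 - <<'E'
from h import *
yaw=np.radians(82.4); u=np.array([np.cos(yaw),np.sin(yaw)]); G=np.array([.4794,.0664])
m.move_l([*G,.0707],max_speed=.08)
print(m.current_ee_pos(),m.current_force(),m.current_ft_torque())
shot("wrist","pics/g1.png"); shot("side","pics/g2.png")
a=cv2.imread("pics/g1.png");b=cv2.imread("pics/g2.png")[100:300,200:400]
cv2.imwrite("pics/g.png",np.hstack([a[:,120:520],cv2.resize(b,(400,400))]))
print(m.current_time())
E
```

```text
[0.4794 0.066  0.0707] [-0.6025  0.6358 -9.6757] [ 0.1112 -0.0338 -0.013 ]
12.4167
```

View pics/g.png

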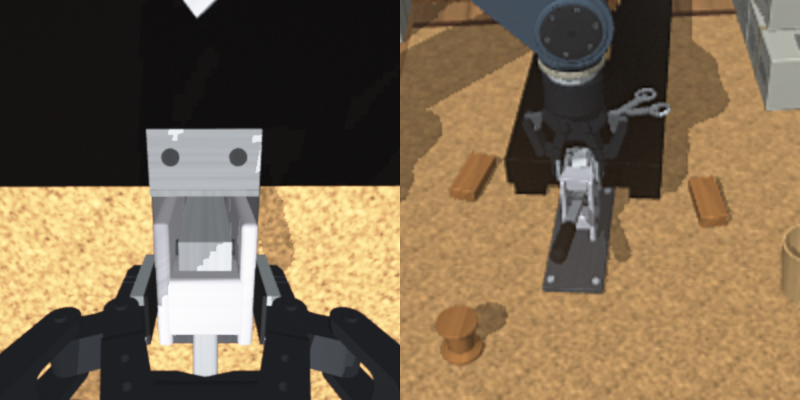

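Laterally it's centred: strap 147–263 against housing 160–252 in the crop. It's square too, with the bench edge level at row 186. I'll check the depth along x, then set the jack down.

```bash
python3 - <<'E'
from h import *
yaw=np.radians(82.4); u=np.array([np.cos(yaw),np.sin(yaw)]); v=np.array([-u[1],u[0]]); G=m.current_ee_pos()[:2]
cal=m.get_calibration("wrist")
g=cv2.imread("pics/g1.png").max(2)
r=[100+np.where(g[100:215,c]<45)[0].max() for c in (200,230,420,460)];print("rows",r)
for uv,z in(((325,r[1]+.5),.091),((325,189.5),.095),((267,150),.095),((382,150),.095)):
    e=hit(uv,z,cal)-G; print(uv,"ahead",e@u,"left",e@v)
E
```

```text
rows [np.int64(184), np.int64(184), np.int64(184), np.int64(184)]
(325, np.float64(184.5)) ahead 0.04236045174576396 left 7.602834892529533e-05
(325, 189.5) ahead 0.04106583293862258 left 7.622647892404713e-05
(267, 150) ahead 0.059129686105411576 left 0.02558132554276798
(382, 150) ahead 0.05909130356649324 left -0.025010167875456426
```

```bash
cat >> h.py <<'E'
yaw=np.radians(82.4); u=np.array([np.cos(yaw),np.sin(yaw)]); G=np.array([.4794,.0664])
UP=[*(G-(.0195+.137)*u),.162]; LV=[*(G-(.0195+.148)*u),.082]; DN=[*(G-(.0195+.149)*u),.0655]
E
python3 - <<'E'
from h import *
p=[*G,.0665]
m.move_l([*G,.0675],max_speed=.03); print(m.current_force())
m.move_l(p,max_speed=.02); print(m.current_force())
m.set_gripper(.72); print(m.current_grip_width(),m.current_force())
m.move_l([*G,.19],max_speed=.12)
m.set_gripper(0.0,40)
m.move_l(UP,max_speed=.12)
print(m.current_ee_pos(),m.current_force(),m.current_time())
shot("side","pics/i2.png");shot("top","pics/i3.png")
shot("wrist","pics/i1.png")
a=cv2.imread("pics/i1.png");b=cv2.imread("pics/i2.png")[100:300,200:400]
cv2.imwrite("pics/i.png",np.hstack([a[:,120:520],cv2.resize(b,(400,400))]))
E
```

```text
[ 1.8735  0.3507 -5.3239]
[-2.1005 -3.3062  9.2493]
0.7225479728966064 [ 1.2492 -0.9832 -0.2081]
[ 0.4588 -0.0883  0.1621] [-0.291  -0.7824  0.7327] 16.5167
```

View pics/i.png

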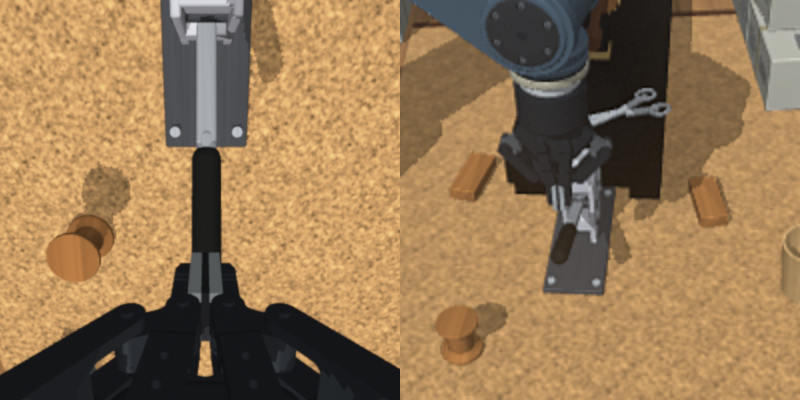

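The jack stands square, and the handle is centred under the closed fingers (crop column 206). Now the first stroke, watching the force.

```bash
cat >> h.py <<'E'
def down(zmin=.058,fmax=11):
    m.move_l([*LV[:2],LV[2]],max_speed=.07); print(" level",m.current_force())
    z=.069
    while z>=zmin:
        m.move_l([*DN[:2],z],max_speed=.03); f=m.current_force(); print(" z",round(z,4),m.current_ee_pos()[2],f)
        if f[2]>fmax and z<.066: break
        z-=.0015
    return z
def up(): m.move_l(UP,max_speed=.08); m.dwell(.2)
E
python3 - <<'E'
from h import *
down(zmin=.0625,fmax=11)
shot("side","/tmp/s1.png")
print(m.current_time())
for n in["handle_grip","jack_rack","lift_pad"]:
    print(n,[(np.round(r["at"],3).tolist(),round(r["confidence"],2)) for r in m.look_for("side",n)][:2])
E
```

```text
level [-1.7016 -0.1296  2.6414]
 z 0.069 0.06893336395340316 [ 0.1385 -0.911   1.9814]
 z 0.0675 0.06752698480070585 [ 0.7354 -1.8787  2.5502]
 z 0.066 0.06596014891845164 [ 0.3043 -1.2076  3.2573]
 z 0.0645 0.06443579908757235 [ 0.5256 -1.3265  3.325 ]
 z 0.063 0.06291956505099003 [ 0.8086 -0.067   2.6483]
19.6
handle_grip [([0.455, -0.126, 0.085], 0.48)]
jack_rack []
lift_pad [([0.552, 0.345, 0.093], 0.82), ([0.481, 0.46, 0.134], 0.28)]
```

```bash
python3 - <<'E'
from h import *
z=.0615
while z>.052:
    m.move_l([*DN[:2],z],max_speed=.03); f=m.current_force(); print(round(z,4),f)
    if f[2]>11: break
    z-=.0015
shot("wrist","pics/j1.png"); shot("side","pics/j2.png")
a=cv2.imread("pics/j1.png");b=cv2.imread("pics/j2.png")[100:300,200:400]
cv2.imwrite("pics/j.png",np.hstack([a[:,120:520],cv2.resize(b,(400,400))]))
print(m.current_time())
E
```

```text
0.0615 [-0.7751 -2.2303  3.3908]
0.06 [-0.3324 -2.5891  4.993 ]
0.0585 [-1.2057 -3.5636  8.2059]
0.057 [-1.2743 -3.8141  7.3042]
0.0555 [-2.5933 -3.8263  7.0529]
0.054 [-1.864  -5.6653  6.8912]
0.0525 [-2.173  -4.7864  7.2905]
21.6
```

View pics/j.png

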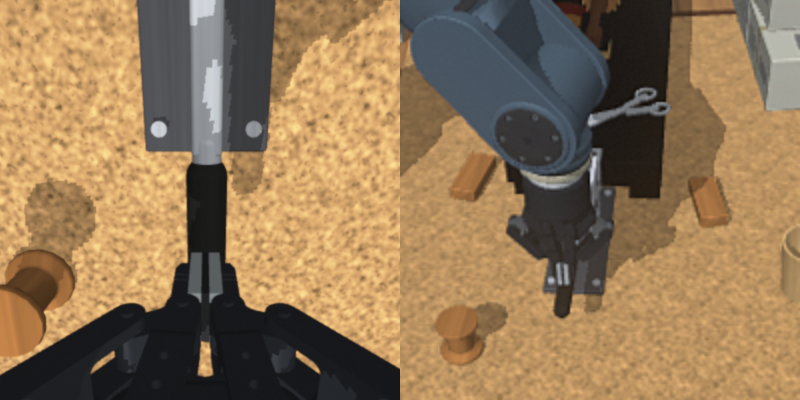

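The handle is centred and part-way down, and the bench load came on at z≈0.0595. I'll read the handle angle from the wrist depth.

```bash
cat >> h.py <<'E'
def hang():
    p,W,cal=shot("wrist"); L=(W[...,:2]-G); a=L@u; l=L@np.array([-u[1],u[0]])
    k=(abs(l)<.003)&(W[...,2]>.025)&(W[...,2]<.2)&(a<-.05)&(a>-.15)
    for lo in np.arange(-.15,-.05,.02):
        kk=k&(a>=lo)&(a<lo+.02)
        if kk.sum()>5: print("  a %.3f z %.4f n %d"%(np.median(a[kk]),np.median(W[kk][:,2]),kk.sum()))
    # rear base corners check
    return p,W
E
python3 - <<'E'
from h import *
print(m.current_grip_width(),m.current_ee_pos(),(m.current_ee_pos()[:2]-G)@u); hang()
cal=m.get_calibration("wrist")
for uv in((262,150),(387,150)):
    e=hit(uv,.008,cal)-G; print("base rear",e@u,e@[-u[1],u[0]])
E
```

```text
-0.0025345653646507223 [ 0.4573 -0.101   0.0527] -0.168881420654778
  a -0.140 z 0.0780 n 523
  a -0.120 z 0.0771 n 578
  a -0.100 z 0.0746 n 651
  a -0.079 z 0.0748 n 729
  a -0.061 z 0.0750 n 782
base rear -0.12065062764132221 0.04095860913081608
base rear -0.12067267015602703 -0.040543212953399965
```

```bash
python3 - <<'E'
from h import *
p,W,cal=shot("wrist")
T=m.current_ee_pos(); print("tcp px",proj(T,cal), "handle-top px at -.1685,z.065/.079",proj(np.array([*(G-.1685*u),.065]),cal),proj(np.array([*(G-.1685*u),.079]),cal))
print("base z",np.nanmedian(W[100:140,275:295,2]),"table",np.nanmedian(W[50:150,150:200,2]))
for r in range(150,400,10): print(r,[("%.3f,%.3f"%((W[r,c,:2]-G)@u,W[r,c,2])) for c in(312,318,325,330,336)])
E
```

```text
tcp px [325.2303 247.4288] handle-top px at -.1685,z.065/.079 [324.828  256.9755] [324.8235 270.3887]
base z 0.007652840863449719 table -2.0793053181655788e-05
150 ['-0.110,0.074', '-0.110,0.074', '-0.110,0.074', '-0.110,0.074', '-0.110,0.074']
160 ['-0.115,0.072', '-0.115,0.074', '-0.115,0.075', '-0.114,0.076', '-0.115,0.075']
170 ['-0.119,0.074', '-0.119,0.076', '-0.119,0.076', '-0.119,0.077', '-0.119,0.076']
180 ['-0.124,0.074', '-0.123,0.077', '-0.123,0.079', '-0.123,0.078', '-0.124,0.076']
190 ['-0.128,0.076', '-0.128,0.077', '-0.128,0.078', '-0.128,0.078', '-0.128,0.077']
200 ['-0.133,0.076', '-0.133,0.078', '-0.132,0.079', '-0.133,0.078', '-0.133,0.077']
210 ['-0.138,0.077', '-0.138,0.078', '-0.137,0.078', '-0.137,0.078', '-0.138,0.077']
220 ['-0.143,0.076', '-0.142,0.078', '-0.142,0.078', '-0.142,0.078', '-0.143,0.078']
230 ['-0.149,0.074', '-0.147,0.079', '-0.147,0.078', '-0.147,0.078', '-0.148,0.076']
240 ['-0.154,0.076', '-0.153,0.077', '-0.153,0.077', '-0.153,0.077', '-0.153,0.077']
250 ['-0.159,0.076', '-0.158,0.078', '-0.158,0.078', '-0.158,0.078', '-0.159,0.077']
260 [
[... 486 characters left out ...]
', '-0.156,0.127']
320 ['-0.157,0.131', '-0.161,0.125', '-0.169,0.115', '-0.162,0.125', '-0.156,0.133']
330 ['-0.156,0.137', '-0.165,0.126', '-0.174,0.116', '-0.166,0.125', '-0.156,0.137']
340 ['-0.155,0.142', '-0.170,0.125', '-0.179,0.115', '-0.171,0.124', '-0.158,0.139']
350 ['-0.159,0.143', '-0.175,0.125', '-0.289,0.001', '-0.176,0.124', '-0.161,0.140']
360 ['-0.164,0.141', '-0.178,0.127', '-0.299,0.001', '-0.300,-0.000', '-0.176,0.128']
370 ['-0.166,0.143', '-0.311,0.000', '-0.311,0.000', '-0.312,-0.000', '-0.175,0.134']
380 ['-0.158,0.154', '-0.158,0.154', '-0.159,0.153', '-0.158,0.154', '-0.158,0.154']
390 ['-0.157,0.158', '-0.157,0.157', '-0.157,0.157', '-0.157,0.157', '-0.156,0.158']
```

The wrist depth shows the handle about level (≈0.40 rad). The closed fingertips evidently end about 26 mm above the nominal TCP, so the stroke has to go lower. I'll continue to the stop.

```bash
python3 - <<'E'
from h import *
z=.0505
while z>.030:
    m.move_l([*DN[:2],z],max_speed=.03); f=m.current_force(); print(round(z,4),f)
    if f[2]>13: break
    z-=.0015
hang(); print(m.current_time(),m.current_ee_pos())
E
```

```text
0.0505 [-2.1927 -5.9016  6.1346]
0.049 [-2.3541 -5.6771  8.7985]
0.0475 [-2.9793 -6.3739  9.0566]
0.046 [-3.4746 -6.0801  9.0406]
0.0445 [-1.5094 -6.7653  8.9973]
0.043 [-1.9808 -6.3593  8.5866]
0.0415 [-2.4269 -5.5818  8.0788]
0.04 [-0.9284 -6.6413  8.6832]
0.0385 [-3.8678 -5.8912 13.1999]
  a -0.139 z 0.0669 n 513
  a -0.120 z 0.0675 n 631
  a -0.100 z 0.0672 n 678
  a -0.079 z 0.0692 n 843
  a -0.062 z 0.0709 n 780
24.0 [ 0.4574 -0.1011  0.0391]
```

```bash
cat >> h.py <<'E'
def wp(al,dz=0):
    a=-.0195-.15*np.cos(al)+.01*np.sin(al); return [*(G+a*u),.07+.15*np.sin(al)+.01*np.cos(al)-.0265+dz]
def lift():
    for al,dz in((-.02,0),(.2,0),(.4,.03)): m.move_l(wp(al,dz),max_speed=.1)
    m.dwell(.25); print("up",m.current_force())
def press(zf=.0385):
    for al in(.4,.2,.05): m.move_l(wp(al),max_speed=.08); print(" ",al,m.current_force())
    p=wp(-.1); m.move_l([*p[:2],.0415],max_speed=.05); print("  dn",m.current_force())
    m.move_l([*p[:2],zf],max_speed=.02); print("  end",m.current_force(),m.current_ee_pos()[2])
def base():
    p,W,cal=shot("wrist"); a=(W[...,:2]-G)@u; l=(W[...,:2]-G)@np.array([-u[1],u[0]])
    k=(W[...,2]>.004)&(W[...,2]<.015)&(a<-.06)&(a>-.15)&(abs(l)<.08)
    Q=np.stack([a[k],l[k]],1); print(" base rear",np.percentile(Q[:,0],1),"lat",np.percentile(Q[:,1],[1,99]),"z",np.median(W[k][:,2]))
E
python3 - <<'E'
from h import *
base(); lift(); hang(); base()
press(); hang(); base(); print(m.current_time())
E
```

```text
base rear -0.12130895446824488 lat [-0.0395  0.0387] z 0.007429071523451998
up [-0.2054  0.5983  0.0961]
  a -0.142 z 0.1745 n 884
  a -0.120 z 0.1231 n 366
  a -0.100 z 0.1111 n 366
  a -0.080 z 0.1018 n 343
  a -0.060 z 0.0935 n 338
 base rear -0.12134317352333375 lat [-0.0394  0.039 ] z 0.007501126941777157
  0.4 [0.0437 2.3637 1.3541]
  0.2 [-0.4567  4.1417  5.4777]
  0.05 [-0.8242  4.2523  6.9687]
  dn [-2.2289  3.777   9.1022]
  end [-2.9953  3.5791  9.2696] 0.03942885891221761
  a -0.139 z 0.0671 n 527
  a -0.120 z 0.0678 n 624
  a -0.100 z 0.0673 n 674
  a -0.079 z 0.0693 n 849
  a -0.062 z 0.0709 n 745
 base rear -0.12125297869391923 lat [-0.0395  0.0387] z 0.007420340601555497
28.3167
```

```bash
python3 - <<'E'
from h import *
lift(); hang()
press(.037); hang(); base()
v=np.array([-u[1],u[0]]); B=np.array([.4848,.107])+.28*u
for c in("side","top"):
    p,W,cal=shot(c,f"/tmp/{c}3.png"); L=W[...,:2]-B; a=L@u; l=L@v
    for W_,n in((cloud(np.load(f"/tmp/{c}_d.npy"),cal),"before"),(W,"now")):
        L=W_[...,:2]-B; a=L@u; l=L@v
        k=(abs(l)<.1)&(a>-.275)&(a<.27)&(W_[...,2]>.08)&(W_[...,2]<.14)
        A=np.stack([a[k],np.ones(k.sum())],1); z=W_[k][:,2]; co=np.polyfit(a[k],z,1)
        for _ in range(6):
            r=z-np.polyval(co,a[k]); g=abs(r)<.004; co=np.polyfit(a[k][g],z[g],1)
        print(c,n,"slope",co[0],"z at foot -.225",np.polyval(co,-.225),g.sum())
b=cv2.imread("/tmp/side3.png")[80:300,170:420]; cv2.imwrite("pics/k.png",cv2.resize(b,(680,598)))
print(m.current_time())
E
```

```text
up [-0.4041 -0.5186 -0.6221]
  a -0.142 z 0.1748 n 875
  a -0.120 z 0.1229 n 368
  a -0.100 z 0.1112 n 364
  a -0.080 z 0.1017 n 344
  a -0.060 z 0.0933 n 337
  0.4 [-0.4666  1.7491  1.1171]
  0.2 [-1.8023  5.5597  6.3198]
  0.05 [-0.8881  4.1004  6.4837]
  dn [-1.1625  3.1918  9.056 ]
  end [-4.3794  6.0353 19.4418] 0.03845043478124421
  a -0.140 z 0.0665 n 517
  a -0.120 z 0.0672 n 628
  a -0.099 z 0.0670 n 696
  a -0.080 z 0.0690 n 837
  a -0.062 z 0.0708 n 760
 base rear -0.12122112790312034 lat [-0.0395  0.0386] z 0.007438110479075157
side before slope 0.0006049568055112897 z at foot -.225 0.0968237802962338 4351
side now slope -0.057823433933525986 z at foot -.225 0.12425901879332885 2229
top before slope -0.000507710756283046 z at foot -.225 0.09421605712334559 6032
top now slope -0.05869751273256252 z at foot -.225 0.12143963373389562 6150
32.7083
```

View pics/k.png

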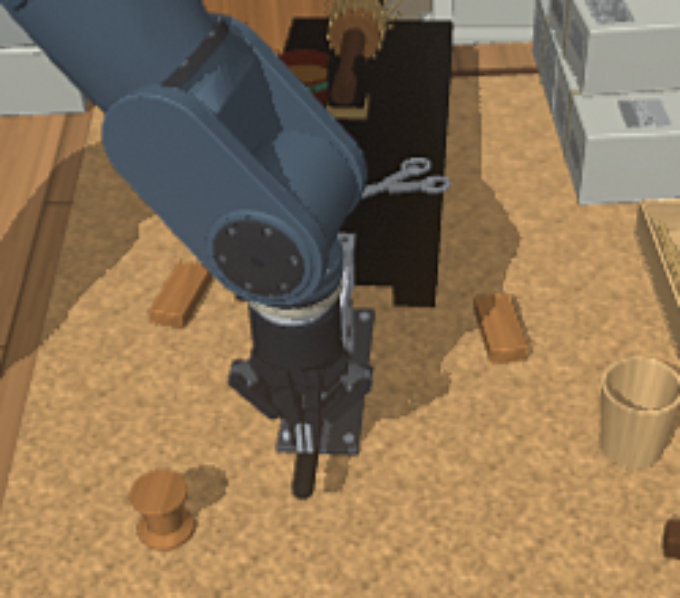

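Both cameras show the bench end up by about 27 mm at the feet, and the handle is on its stop. I'll check for sideways tilt and then sign off.

```bash
python3 - <<'E'
from h import *
v=np.array([-u[1],u[0]]); B=np.array([.4848,.107])+.28*u
p,W,cal=shot("top"); L=W[...,:2]-B; a=L@u; l=L@v
k=(abs(l)<.1)&(a>-.275)&(a<.27)&(W[...,2]>.08)&(W[...,2]<.14)
A=np.stack([a[k],l[k],np.ones(k.sum())],1); z=W[k][:,2]; g=abs(z-(.1082-.0585*a[k]))<.006
for _ in range(5):
    co=np.linalg.lstsq(A[g],z[g],rcond=None)[0]; g=abs(z-A@co)<.004
print("plane",co,"foot L/R rise",[np.dot(co,[-.225,s*.085,1])-.094 for s in(1,-1)])
for n in("lacquer_bowl","scissors","packer_a"): print(n,[np.round(r["at"],3).tolist() for r in m.look_for("top",n)][:2])
print(m.current_force(),m.current_time()); m.sign_off()
E
```

```text
plane [-0.0591  0.0006  0.1081] foot L/R rise [np.float64(0.02749480275646292), np.float64(0.027385419799260832)]
lacquer_bowl [[0.462, 0.436, 0.137]]
scissors [[0.563, 0.22, 0.119]]
packer_a [[0.661, 0.106, 0.026], [0.479, 0.09, 0.15]]
[-4.1674  5.2175 19.925 ] 32.9083
the job is handed in; nothing more can be done
```

I stood the jack square under the lift plate and raised the bench's end with three full strokes. I handed in at about 33 s with the handle still held fully down on its stop.

**Last checks**
- **Feet:** a plane fitted to the bench top in the top camera puts both feet about 27.4 mm up, with sideways tilt near zero. The side camera gives about 27 mm too.
- **Jack:** its base stayed flat. It did not move noticeably from the first down stroke on.
- **Handle:** the depth readings match the stop. The robot is pressing with about 20 N.
- **Other things:** the bowl and scissors moved only as the bench tilted. One packer was found again within a few mm; the networks missed the other, but the side picture shows both lying beside the bench.

**What disagreed**
- The closed fingertips met the handle about 26 mm above the nominal TCP. The first stroke therefore stopped short, and I carried it on down to the stop before letting the handle back up.
- On that stroke the fingers also dragged sideways on the handle with about 6 N. I corrected the path for the next two strokes, though some side force remained (about 4–7 N).
- I could not see the saddle's position under the plate directly. Before setting the jack down, the strap and bench edge in the wrist picture put it centred to within about 2 mm.

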